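# Set the depth collar of a heater-block thermometer

## Task

Take the stem thermometer out of its parking stand and lower it upright into the empty centre well of the dry-block heater, then press it down gently, so that its stiff sliding collar is pushed up the stem by the block's top, until the tip rests on the bottom of the well and no further: the collar, lying on the block, then marks the well's depth. Let go and leave it standing there; do not ram the tip, and leave the tubes and everything else where they are.

Things in the scene. Friction and masses are not known exactly. Their poses are not given: they have to be found in the camera images.
- probe: Stem thermometer, loose, upright at the start. Origin at the tip (lower end), z up along the stem. Steel stem 10 mm in diameter, narrowing over its last 10 mm to a flat 6 mm nose. Grey plastic head from 100 to 145 mm above the tip: a block 32 mm along its x, 22 mm along its y (grip it across the 22 mm). A round black collar sits on the stem. Mass 70 to 115 g in all.
- tip (a point): The tip of the thermometer: centre of the nose's flat end face. It holds the sensor: pressing or knocking it with over 25 N spoils it. On a hard floor the force climbs that high within about a millimetre, so feel for it slowly, 15 mm/s or less.
- mark (a point): Centre of the collar's underside. The black collar is 24 mm in diameter and 12 mm high and slides along the stem against about 5 N of friction, staying where it is left.
- collar (a joint): Collar's place on the stem (m): its underside is 35 mm plus this value above the tip. Starts between 0 and 0.010, grows as the collar is pushed towards the head, at most 0.045.
- stand: Fixed grey parking stand, 70 x 70 x 38 mm block. Origin at the centre of its underside. The thermometer stands in its single central hole, 11.5 mm wide and 30 mm deep (floor of the hole 8 mm above the table).
- heater: Fixed dry-block heater: white housing round a 100 x 100 mm aluminium block, its flat top 95 mm above the table; console 50 mm high, 70 mm long on its -x side. Origin at the block's centre, at table height. Four wells near the corners (34 mm from the centre in x and y) hold capped tubes, caps ending 19 mm above the block's top; the centre well is empty.
- well (a point): Centre of the mouth of the empty centre well, level with the block's top. The well is 13 mm wide with a 2 mm chamfer, vertical and blind; its depth differs every time and is not known beforehand: 50 to 75 mm. Its floor is flat and hard.
- tube0: Capped sample tube, 12 mm wide, cap 16 mm wide, 102 mm tall, standing in a corner well of the heater. Origin at its foot. Not to be disturbed.
- tube1: Capped sample tube, 12 mm wide, cap 16 mm wide, 102 mm tall, standing in a corner well of the heater. Origin at its foot. Not to be disturbed.
- tube2: Capped sample tube, 12 mm wide, cap 16 mm wide, 102 mm tall, standing in a corner well of the heater. Origin at its foot. Not to be disturbed.
- tube3: Capped sample tube, 12 mm wide, cap 16 mm wide, 102 mm tall, standing in a corner well of the heater. Origin at its foot. Not to be disturbed.
- jar: Specimen jar, 56 mm wide, 65 mm tall, between heater and stand. Origin under its centre. Not to be disturbed.
- reagent: Reagent bottle, 54 mm wide, 120 mm tall, standing towards the back. Origin under its centre. Not to be disturbed.
- marker: Marker pen, 130 mm long, 16 mm thick, lying between heater and stand along its own x. Origin under its middle. Not to be disturbed.
There are look-alikes about, which are no part of the job. What is shaped like the probe but purple is not meant.

How it is judged (in metres and radians):
On the way, in this order (a step that is already met when the one before it is completed fails the run):
1. the thermometer is lifted clear out of its stand (z of tip in the frame of stand above 0.045 m and contact force between probe and the fingers above 1 N), for 0.1 s.
2. the stem has entered the centre well (tip at least 20 mm deep), upright (horizontal distance between tip and well below 0.004 m and z of tip in the frame of well below -0.02 m and angle between probe's own z axis and vertical below 0.12 rad), for 0.1 s.
3. the tip touches the bottom of the well, with the collar on the block's top (horizontal distance between tip and well below 0.004 m and z of tip in the frame of well below -0.047 m and contact force between nose and anything else above 0.5 N and z of mark in the frame of well below 0.0025 m), for 0.1 s.
At the end, for the whole second after the job is handed in: The thermometer stands released and still in the centre well, upright within 0.08 rad, its tip within 4 mm of the well's axis and resting on the bottom of the well (contact over 0.1 N, tip over 47 mm below the block's top), the collar's underside within 2.5 mm of the block's top (horizontal distance between tip and well below 0.004 m and z of tip in the frame of well below -0.047 m and contact force between nose and anything else above 0.1 N and z of mark in the frame of well between -0.0025 and 0.0025 m and angle between probe's own z axis and vertical below 0.08 rad and linear speed of probe below 0.01 m/s); the robot touches nothing.
It fails at once if the tip is pressed or knocked against anything with more than 25 N (contact force between nose and anything else above 25 N).
It fails at once if a tube in the heater is lifted or tipped (distance of any of tube0, tube1, tube2, tube3 from where it was at the start of the episode above 0.015 m or angle between any of tube0, tube1, tube2, tube3's own z axis and vertical above 0.3 rad).
It fails at once if jar, bottle or marker pen is pushed away or knocked over (distance of any of jar, reagent, marker from where it was at the start of the episode above 0.03 m or angle between any of jar, reagent's own z axis and vertical above 0.4 rad).
It also fails if it takes over 48 s, if anything falls off the work surface, if the arm or the gripper's body presses on something with over 40 N, if the wrist force passes 120 N, or if a joint passes its speed limit or range.

## Robot

A 6-joint arm with a two-finger parallel gripper is mounted at the origin on the work surface. World frame = base frame: x ahead of the robot, y to its left, z up, the work surface at z = 0. Lengths are in mm, angles in rad, forces in N, time in s.
With the tool pointing down it reaches from about 350 to 975 mm from the base axis. Payload 17.4 kg.
Tool frame: the origin (TCP) lies midway between the tips of the shut fingers; the grasp point (between the pads) lies manip.grip_depth behind it (manip.grip_depth is the distance from the TCP to the grasp point, in mm); z points along the fingers, y is the line along which they close (so a half turn about z gives the same grasp; the last joint's range is limited). The gripper opens to 85 mm and grips with 20 to 120 N. Pads are 22 mm wide; open, the fingers measure 114 mm over their backs; the gripper's body (76 mm by 85 mm) begins 54 mm behind the grasp point. The pads swing forward as they close: fully open they stand 13 mm farther back than shut.
Start: joints at [1.299, 0.116, 1.442, -0, 1.584, -0.038], TCP at [156.389, 656.639, 231.303] pointing down, gripper open.
Joint ranges: [-2.83, 2.83], [-0.83, 2.19], [0.07, 2.5], [-1.14, 4.28], [0.01, 3], [-2.97, 2.97]. Speed limits (rad/s): [1.89, 1.89, 2.22, 3.14, 3.14, 3.14].

## Interface

Orientations are given as [roll, pitch, yaw] about the fixed x, y, z axes, in that order (R = Rz(yaw) Ry(pitch) Rx(roll)).
In Python, from workcell import manip gives the robot as it stands.
- The arm moves only by the tool drive_tool, never from a script. Its argument "plan" is a list of rows, each a list of 7 numbers: the turn, a rotation vector about the tool's x, y, z in rad, then the shift along the tool's x, y, z in cm, then the finger opening in cm, from 0 to 8.54. A call has 1 to 5 rows; each row is the pose to reach, as a shift and turn from the pose commanded when the call began, along the tool's axes at that moment; what a row does not reach only later rows make up. A row lasts 1/10 s, in which the tool goes at most 50 mm and 8.59 degrees, less where a joint would pass 70% of its speed; a pose out of reach is approached as far as the arm can. A call with a gripper value outside its range is refused whole. The fingers move at their own pace and stop on an object; "grip_force" is the grip in N (left out, the last holds). Time passes only in rows, so rows that repeat a pose let the fingers close. It gives the time, the measured TCP pose, the force, the opening and the grip force at its end, in the units of the state.
- manip.read_state(): the state, without advancing time (a new reading comes with each control period).
- manip.read_camera(name): name is "side" or "top" or "wrist"; returns (picture, depth): 420x560x3 uint8, red, green, blue; 420x560 float32, mm along the optical axis (not along the pixel's ray), 0 where there is no reading.
- manip.calibration(name): a dict with "fx", "fy", "cx", "cy" (pixels), "R" (3x3) and "t" (3): a world point X has camera coordinates R X + t. Camera axes: x right, y down, z forward; pixel columns grow to the right and rows downward; lengths in mm; the calibration is good to about 2 mm. The wrist camera is an equidistant fisheye: a pixel r from the principal point sees the ray r / f radians off the axis. A picture is of the moment at which its call begins: read the wrist's pose just before it. calibration takes no time and is no camera call; for the wrist camera it gives the pose at the moment of the call.
- manip.job_done(): hands the job in; it is judged then, once.
The state is a dict: "clock": time; "q": joint angles; "qd": joint speeds; "joint_torque": joint torques, N m; "ee_pos": TCP position; "eef_rot": TCP orientation; "ft_force": force on the tool from outside, world axes, zero at the start; "torque": the same for the moment, N m; "gripper_width": finger opening in mm; "grip_force": force on a finger pad.
Only numpy, scipy, OpenCV 4.12 (cv2) and the standard library are available. Lean on these libraries where they do the work, as an engineer would, in place of code of your own. Each camera call takes 0.05 s, during which the arm holds its last target. There are 200 camera calls.

## Working session

There is one attempt and no reset: what is moved stays moved. The work goes in short steps, Python scripts to look and compute and a tool call to move; the robot and the scene stay as the last step left them, time stands still between calls to the robot, and variables do not carry over. Pictures are saved under pics/ and viewed, at most 10 in all, crops included, and the job is handed in when it is done.

Besides the shell and the picture viewer there is one more tool, called after "Emit:" as name(argument=value, ...), one argument or row to a line, values as JSON. drive_tool: Moves the arm, as the interface text tells. Its arguments: {"type":"object","properties":{"plan":{"type":"array"},"grip_force":{"type":"number"}},"required":["plan"]}

```bash
mkdir -p pics; ls; python3 - <<'E'
from workcell import manip
import cv2,numpy as np
print(manip.read_state(), manip.grip_depth)
for n in ("top","side"):
    im,d=manip.read_camera(n); cv2.imwrite(f"pics/{n}0.png",im[:,:,::-1]); np.savez(f"{n}0.npz",im=im,d=d)
    print(n,manip.calibration(n))
E
```

```text
pics
{'clock': 0.0, 'q': array([ 1.29919805e+00,  1.16506645e-01,  1.44227777e+00,  7.03607247e-06,
        1.58401568e+00, -3.78439054e-02]), 'qd': array([ 0.00264253, -0.00064038, -0.00067939,  0.00072509, -0.00178016,
        0.00111274]), 'joint_torque': array([ 1.14132501e-03, -7.31996441e+01, -6.32482624e+01, -3.33068101e-05,
        6.36424636e-03, -7.84478402e-06]), 'ee_pos': array([156.33365453, 656.44337467, 230.54048352]), 'eef_rot': array([-3.14038634e+00, -5.27140720e-05,  2.90783834e+00]), 'ft_force': array([ 0.15191612, -0.02184032,  0.97063832]), 'torque': array([ 0.05104507, -0.0463256 ,  0.01469885]), 'grip_force': 0.0, 'gripper_width': 85.39198913716363} 18.700000000000003
top {'fx': 423.71164721888044, 'fy': 423.71164721888044, 'cx': 275.71870925542197, 'cy': 213.88599781311777, 'R': array([[ 0.00659354, -0.99979533, -0.01912668],
       [-0.99586699, -0.00483258, -0.09069504],
       [ 0.09058405,  0.01964563, -0.99569502]]), 't': array([-17.71560529, 584.03950501, 718.95772343])}
side {'fx': 489.0029687039504, 'fy': 489.0029687039504, 'cx': 280.0463587303651, 'cy': 206.0589840497857, 'R': array([[-0.8075581 , -0.58960461,  0.01470741],
       [-0.32937007,  0.43015871, -0.84052296],
       [ 0.48924969, -0.6836153 , -0.54157627]]), 't': array([443.28698187, 274.50928144, 549.56428815])}
```

View pics/top0.png

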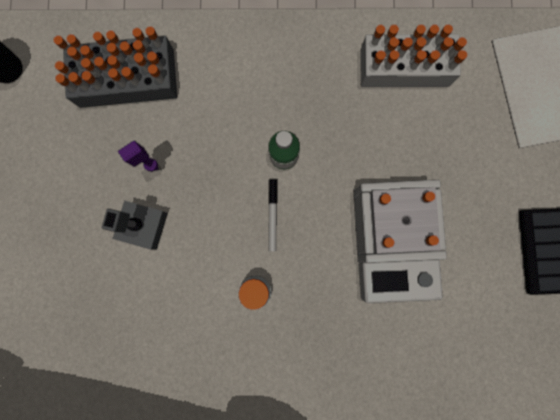

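View pics/side0.png

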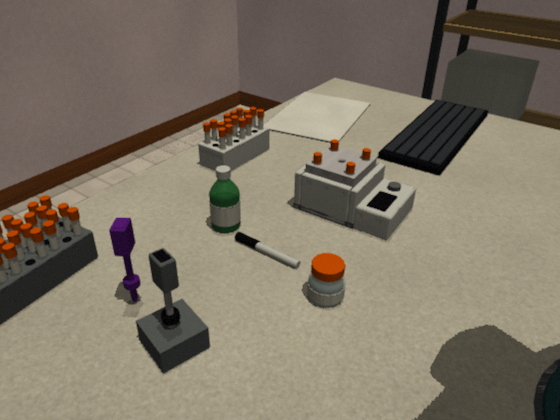

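The top view shows the purple look-alike at (133,153) and the grey-headed probe at (115,222), in the grey stand at (140,224). In the side view they are at (123,240) and (163,270). The grey one in the stand is the one meant, since purple is excluded. The heater's centre well is at (407,220) in the top view.

```bash
cat > h.py <<'E'
import numpy as np,cv2
from workcell import manip
def cloud(d,c):
    v,u=np.mgrid[:d.shape[0],:d.shape[1]]
    P=np.stack([(u-c['cx'])/c['fx']*d,(v-c['cy'])/c['fy']*d,d],-1)
    return (P-c['t'])@c['R']
def ray(c,u,v,z):
    r=c['R'].T@np.array([(u-c['cx'])/c['fx'],(v-c['cy'])/c['fy'],1.]); o=-c['R'].T@c['t']
    return o+r*(z-o[2])/r[2]
E
python3 - <<'E'
from h import *
A=np.load('top0.npz');B=np.load('side0.npz');ct=manip.calibration('top');cs=manip.calibration('side')
for n,F,c in(('top',A,ct),('side',B,cs)):
    W=cloud(F['d'],c);ok=F['d']>0
    sl={'top':np.s_[190:260,95:180],'side':np.s_[240:370,130:215]}[n]
    w=W[sl][ok[sl]]
    for nm,lo,hi in(('headtop',147,160),('standtop',34,42)):
        p=w[(w[:,2]>lo)&(w[:,2]<hi)]
        if len(p)>5:
            r=cv2.minAreaRect(p[:,:2].astype(np.float32)); print(n,nm,len(p),np.median(p[:,2]),r)
    hs=w[(w[:,2]>110)&(w[:,2]<160)]; print(n,'head range',hs.min(0),hs.max(0))
# heater top
W=cloud(A['d'],ct);w=W[170:270,350:455].reshape(-1,3);p=w[(w[:,2]>85)&(w[:,2]<105)]
print('block',np.median(p[:,2]),cv2.minAreaRect(p[:,:2].astype(np.float32)))
hsv=cv2.cvtColor(A['im'],cv2.COLOR_RGB2HSV);m=cv2.inRange(hsv,(0,150,90),(15,255,255))
m[:, :355]=0;m[:180]=0;m[265:]=0
n,_,st,ce=cv2.connectedComponentsWithStats(m)
for i in range(1,n):
    if st[i,4]>15: print('cap',ce[i],ray(ct,*ce[i],114))
g=cv2.cvtColor(A['im'],cv2.COLOR_RGB2GRAY)[208:232,395:420];k=(g<np.median(g)*.7)
yy,xx=np.nonzero(k);print('well px',xx.mean()+395,yy.mean()+208,k.sum(),ray(ct,xx.mean()+395,yy.mean()+208,95))
for nm,u,v,z in(('jar',254,294,65),('bottle',284,140,120),('pen',273,185,10),('pen2',272,250,10),('purple',133,153,150)):print(nm,ray(ct,u,v,z))
a=cv2.resize(A['im'][130:260,90:190],(400,520),interpolation=3);b=cv2.resize(B['im'][210:370,90:213],(400,520),interpolation=3)
cv2.imwrite('pics/crop.png',np.hstack([a,b])[:,:,::-1])
E
```

```text
top headtop 335 153.49436354717605 ((563.6233520507812, 226.2500457763672), (21.9637508392334, 31.667940139770508), 76.39999389648438)
top standtop 1242 38.523631853118445 ((564.01904296875, 226.6918487548828), (70.68956756591797, 70.14964294433594), 75.05618286132812)
top head range [546.41667865 212.56520899 111.79020079] [580.41566599 239.82226276 157.13871523]
side headtop 345 151.71373194736913 ((560.1903686523438, 228.77427673339844), (21.625141143798828, 32.682376861572266), 75.49520111083984)
side standtop 1916 36.73152268145212 ((593.7465209960938, 219.132568359375), (71.07614135742188, 141.2360076904297), 74.7667465209961)
side head range [542.53047551 196.50859846 110.04679288] [659.51786227 242.88379501 154.43089648]
block 95.60344372357746 ((570.1130981445312, -221.8271942138672), (100.31220245361328, 100.78655242919922), 2.8529441356658936)
cap [429.32857143 196.        ] [ 605.08733874 -253.51923382  114.        ]
cap [385.21126761 198.23943662] [ 601.31668181 -185.55857463  114.        ]
cap [432.88571429 239.94285714] [ 537.24829574 -257.1625183   114.        ]
cap [388.38028169 242.04225352] [ 533.62241233 -189.26424495  114.        ]
well px 405.968253968254 220.14285714285714 63 [ 568.93252651 -222.25809851   95.        ]
jar [448.44811163  19.63910105  65.        ]
bottle [691.51224446 -28.38698715 120.        ]
pen [638.07603606  -8.78248837  10.        ]
pen2 [520.88487983  -7.83869071  10.        ]
purple [663.26382391 197.23067404 150.        ]
```

View pics/crop.png

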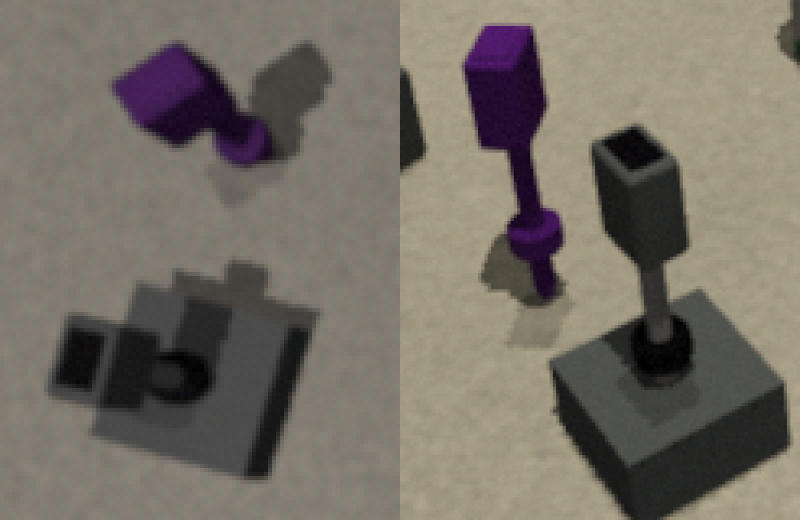

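The crop confirms it: the grey-headed probe stands in the stand, and the purple one is a decoy. The grip line (22 mm) lies at about 76° in world, which the tool's yaw already nearly matches.

```bash
cat >> h.py <<'E'
from scipy.spatial.transform import Rotation as Ro
def delta(x,y,z,yaw=None):
    s=manip.read_state();R=Ro.from_euler('xyz',s['eef_rot'])
    dp=R.inv().apply(np.array([x,y,z])-s['ee_pos'])/10
    out=dict(t=round(s['clock'],2),pos=s['ee_pos'].round(1),rot=s['eef_rot'].round(4),F=s['ft_force'].round(2),shift_cm=dp.round(2),w=round(s['gripper_width'],1))
    if yaw is not None: out['turn']=(R.inv()*Ro.from_euler('xyz',[np.pi,0,yaw])).as_rotvec().round(4)
    print(out)
E
python3 -c "
from h import *
delta(562,227.5,230,np.radians(165.8))"
```

```text
{'t': 0.1, 'pos': array([156.4, 656.5, 230.7]), 'rot': array([-3.1406, -0.    ,  2.9078]), 'F': array([-0.56, -0.46,  1.48]), 'shift_cm': array([-49.4 , -32.33,   0.1 ]), 'w': 85.4, 'turn': array([-0.001, -0.   ,  0.014])}
```

Emit:
drive_tool(
  plan=[
    [0, 0, 0, -4.2, -2.7, 0, 8.5],
    [0, 0, 0, -8.4, -5.4, 0, 8.5],
    [0, 0, 0, -12.6, -8.1, 0, 8.5],
    [0, 0, 0, -16.8, -10.8, 0, 8.5],
    [0, 0, 0, -20.9, -13.5, 0, 8.5],
  ],
)

```text
clock: 0.6
ee_pos: [329.4, 475.2, 231.0]
eef_rot: [-3.141, -0.0, 2.908]
ft_force: [0.6, 1.1, 0.4]
gripper_width: 84.9
grip_force: 0.0
```

Emit:
drive_tool(
  plan=[
    [0, 0, 0.014, -4.2, -2.7, 0, 8.5],
    [0, 0, 0.014, -8.4, -5.4, 0, 8.5],
    [0, 0, 0.014, -12.6, -8.1, 0, 8.5],
    [0, 0, 0.014, -16.8, -10.8, 0, 8.5],
    [0, 0, 0.014, -20.9, -13.5, 0, 8.5],
  ],
)

```text
clock: 1.1
ee_pos: [501.5, 295.3, 231.2]
eef_rot: [-3.142, -0.0, 2.894]
ft_force: [0.1, 0.8, 0.1]
gripper_width: 85.0
grip_force: 0.0
```

```bash
python3 -c "
from h import *
delta(562,227.5,230,np.radians(165.8))"
```

```text
{'t': 1.1, 'pos': array([501.5, 295.3, 231.2]), 'rot': array([-3.1416e+00, -1.0000e-04,  2.8937e+00]), 'F': array([0.1 , 0.77, 0.13]), 'shift_cm': array([-7.53, -5.09,  0.12]), 'w': 85.0, 'turn': array([-0.    , -0.0001, -0.    ])}
```

Emit:
drive_tool(
  plan=[
    [0, 0, 0, -4, -2.6, 0, 8.5],
    [0, 0, 0, -7.5, -5.1, 0, 8.5],
    [0, 0, 0, -7.5, -5.1, 0, 8.5],
    [0, 0, 0, -7.5, -5.1, 0, 8.5],
  ],
)

```text
clock: 1.5
ee_pos: [560.9, 228.6, 230.8]
eef_rot: [-3.141, -0.001, 2.892]
ft_force: [0.0, -0.4, -0.6]
gripper_width: 84.7
grip_force: 0.0
```

```bash
python3 - <<'E'
from h import *
delta(562,227.5,230,np.radians(165.8))
c=manip.calibration('wrist');print(c)
im,d=manip.read_camera('wrist');np.savez('w1.npz',im=im,d=d,**c);cv2.imwrite('pics/w1.png',im[:,:,::-1])
E
```

```text
{'t': 1.5, 'pos': array([560.9, 228.6, 230.8]), 'rot': array([-3.1412e+00, -9.0000e-04,  2.8920e+00]), 'F': array([ 0.03, -0.41, -0.63]), 'shift_cm': array([-0.13, -0.08,  0.08]), 'w': 84.7, 'turn': array([-0.0004, -0.0009, -0.0017])}
{'fx': 325.19226210127806, 'fy': 325.19226210127806, 'cx': 279.5317629429098, 'cy': 206.0540076868449, 'R': array([[ 2.46739588e-01,  9.69081465e-01, -8.30290848e-04],
       [ 9.34209767e-01, -2.37632895e-01,  2.66050217e-01],
       [ 2.57627030e-01, -6.64207869e-02, -9.63958813e-01]]), 't': array([-359.47242581, -504.11153855,  248.16188585])}
```

View pics/w1.png

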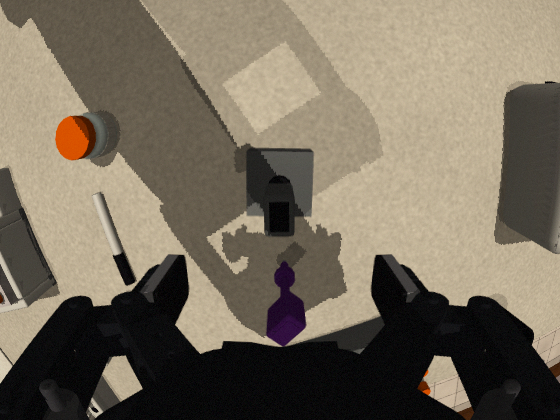

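The wrist view shows the probe head at about (279,217), centred between the fingers. The purple decoy is at (286,310). I'll measure the head with fisheye rays.

```bash
cat >> h.py <<'E'
def fcloud(d,c):
    v,u=np.mgrid[:d.shape[0],:d.shape[1]]
    x,y=(u-c['cx'])/c['fx'],(v-c['cy'])/c['fy'];r=np.hypot(x,y)+1e-9;k=np.tan(r)/r
    return (np.stack([x*k*d,y*k*d,d],-1)-c['t'])@c['R']
E
python3 - <<'E'
from h import *
F=np.load('w1.npz');W=fcloud(F['d'],F)
w=W[130:240,235:330].reshape(-1,3)
for lo,hi in((148,159),(34,42)):
    p=w[(w[:,2]>lo)&(w[:,2]<hi)];print(len(p),np.median(p[:,2]),cv2.minAreaRect(p[:,:2].astype(np.float32)))
E
```

```text
1277 152.80718034831935 ((561.241943359375, 227.596435546875), (22.0184268951416, 30.842891693115234), 76.37889099121094)
3268 37.72534149952253 ((562.13671875, 227.35255432128906), (70.4948959350586, 70.92646026611328), 74.76248168945312)
```

Emit:
drive_tool(
  plan=[
    [0, 0, -0.002, -0.1, -0.1, 4, 8.5],
    [0, 0, -0.002, -0.1, -0.1, 8, 8.5],
    [0, 0, -0.002, -0.1, -0.1, 11.4, 8.5],
    [0, 0, -0.002, -0.1, -0.1, 11.4, 8.5],
  ],
)

```text
clock: 1.95
ee_pos: [558.6, 228.6, 112.6]
eef_rot: [-3.138, -0.006, 2.898]
ft_force: [0.1, 0.7, 0.0]
gripper_width: 85.4
grip_force: 0.0
```

Emit:
drive_tool(
  plan=[
    [0, 0, 0, 0, 0, 0, 2.0],
    [0, 0, 0, 0, 0, 0, 2.0],
    [0, 0, 0, 0, 0, 0, 2.0],
    [0, 0, 0, 0, 0, 0, 2.0],
    [0, 0, 0, 0, 0, 0, 2.0],
  ],
  grip_force=50,
)

```text
clock: 2.45
ee_pos: [561.8, 228.2, 118.5]
eef_rot: [3.141, 0.001, 2.896]
ft_force: [-0.3, -0.1, 6.1]
gripper_width: 21.4
grip_force: 48.5
```

Emit:
drive_tool(
  plan=[
    [0, 0, 0, 0, 0, 0, 1.5],
    [0, 0, 0, 0, 0, 0, 1.5],
    [0, 0, 0, 0, 0, 0, 1.5],
  ],
)

```text
clock: 2.75
ee_pos: [561.8, 228.2, 118.5]
eef_rot: [3.141, 0.001, 2.896]
ft_force: [-0.2, -0.9, 6.7]
gripper_width: 21.7
grip_force: 48.6
```

Emit:
drive_tool(
  plan=[
    [0, 0, 0, 0, 0, -1, 1.5],
    [0, 0, 0, 0, 0, -3, 1.5],
    [0, 0, 0, 0, 0, -5, 1.5],
    [0, 0, 0, 0, 0, -7, 1.5],
    [0, 0, 0, 0, 0, -9, 1.5],
  ],
)

```text
clock: 3.25
ee_pos: [561.3, 228.0, 208.8]
eef_rot: [3.142, 0.0, 2.896]
ft_force: [-0.6, 0.8, -1.0]
gripper_width: 21.2
grip_force: 49.1
```

Emit:
drive_tool(
  plan=[
    [0, 0, 0, 0, 0, -2, 1.5],
    [0, 0, 0, 0, 0, -4, 1.5],
    [0, 0, 0, 0, 0, -6, 1.5],
    [0, 0, 0, 0, 0, -6, 1.5],
    [0, 0, 0, 0, 0, -6, 1.5],
  ],
)

```text
clock: 3.75
ee_pos: [561.4, 228.0, 267.3]
eef_rot: [3.141, 0.0, 2.896]
ft_force: [-0.2, -0.4, -1.9]
gripper_width: 21.3
grip_force: 49.2
```

```bash
python3 -c "
from h import *
delta(569,-222,268,2.894)"
```

```text
{'t': 3.75, 'pos': array([561.4, 228. , 267.3]), 'rot': array([3.1414e+00, 2.0000e-04, 2.8957e+00]), 'F': array([-0.24, -0.39, -1.92]), 'shift_cm': array([-11.7 , -43.47,  -0.08]), 'w': 21.3, 'turn': array([0.0002, 0.0002, 0.0017])}
```

Emit:
drive_tool(
  plan=[
    [0, 0, 0, -0.6, -2.2, 0, 1.5],
    [0, 0, 0, -1.7, -6.2, 0, 1.5],
    [0, 0, 0, -2.8, -10.4, 0, 1.5],
    [0, 0, 0, -3.9, -14.5, 0, 1.5],
    [0, 0, 0, -5, -18.6, 0, 1.5],
  ],
)

```text
clock: 4.25
ee_pos: [564.0, 33.9, 265.9]
eef_rot: [-3.141, -0.002, 2.896]
ft_force: [1.9, 0.7, -0.4]
gripper_width: 21.7
grip_force: 49.2
```

Emit:
drive_tool(
  plan=[
    [0, 0, 0, -1.1, -4.1, 0, 1.5],
    [0, 0, 0, -2.2, -8.2, 0, 1.5],
    [0, 0, 0, -3.3, -12.3, 0, 1.5],
    [0, 0, 0, -4.4, -16.4, 0, 1.5],
    [0, 0, 0, -5.2, -19.4, 0, 1.5],
  ],
)

```text
clock: 4.75
ee_pos: [567.2, -167.6, 265.7]
eef_rot: [-3.142, -0.002, 2.895]
ft_force: [0.0, -0.1, 0.3]
gripper_width: 21.5
grip_force: 49.2
```

```bash
python3 -c "
from h import *
delta(569,-222,268,2.894)"
```

```text
{'t': 4.75, 'pos': array([ 567.2, -167.6,  265.7]), 'rot': array([-3.1415e+00, -1.9000e-03,  2.8947e+00]), 'F': array([ 0.03, -0.09,  0.29]), 'shift_cm': array([-1.51, -5.23, -0.23]), 'w': 21.5, 'turn': array([-0.0001, -0.0019,  0.0007])}
```

Emit:
drive_tool(
  plan=[
    [0, 0, 0, -0.8, -3, 0, 1.5],
    [0, 0, 0, -1.5, -5.2, 0, 1.5],
    [0, 0, 0, -1.5, -5.2, 0, 1.5],
    [0, 0, 0, -1.5, -5.2, 0, 1.5],
    [0, 0, 0, -1.5, -5.2, 0, 1.5],
  ],
)

```text
clock: 5.25
ee_pos: [569.7, -218.7, 266.7]
eef_rot: [3.141, -0.001, 2.896]
ft_force: [-0.4, 0.5, -0.9]
gripper_width: 21.4
grip_force: 49.2
```

```bash
python3 - <<'E'
from h import *
delta(569,-222,268,2.894)
ims=[]
for n in('wrist','side','top'):
    c=manip.calibration(n);im,d=manip.read_camera(n);np.savez(n+'2.npz',im=im,d=d,**c);ims.append(im)
b=cv2.resize(ims[1][60:260,260:440],(400,444),interpolation=3)
a=cv2.resize(ims[0][60:300,180:380],(370,444),interpolation=3)
cv2.imwrite('pics/m2.png',np.hstack([a,b])[:,:,::-1])
E
```

```text
{'t': 5.25, 'pos': array([ 569.7, -218.7,  266.7]), 'rot': array([ 3.1412e+00, -8.0000e-04,  2.8962e+00]), 'F': array([-0.44,  0.52, -0.85]), 'shift_cm': array([-0.02, -0.34, -0.13]), 'w': 21.4, 'turn': array([ 0.0004, -0.0008,  0.0022])}
```

View pics/m2.png

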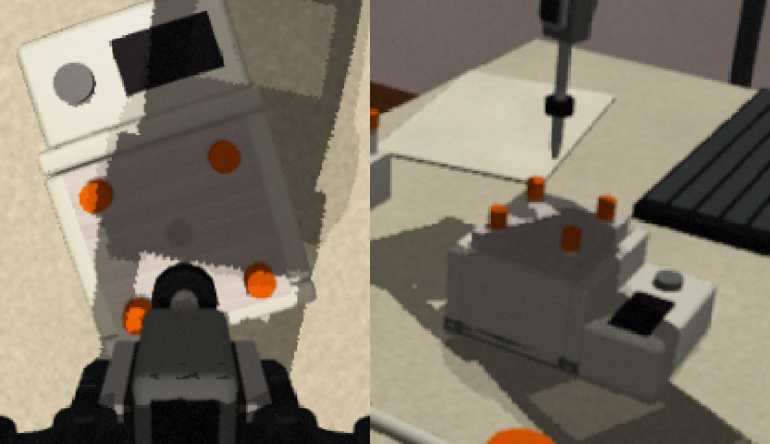

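The tip hangs above the heater at side px (344,131). The well shows in the wrist view at about (277,185). Next I'll measure the probe axis and the heater centre relative to each other within each camera.

```bash
cat > m.py <<'E'
from h import *
def caps(im,W,d):
    hsv=cv2.cvtColor(im,cv2.COLOR_RGB2HSV);m=cv2.inRange(hsv,(0,150,50),(15,255,255))
    n,l,st,ce=cv2.connectedComponentsWithStats(m);o=[]
    for i in range(1,n):
        if st[i,4]<15: continue
        p=W[(l==i)&(d>0)]
        if len(p)==0 or np.hypot(*(np.median(p,0)[:2]-[569,-222]))>70 or np.median(p[:,2])<100: continue
        t=p[p[:,2]>np.percentile(p[:,2],90)-4]; (x,y),r=cv2.minEnclosingCircle(t[:,:2].astype(np.float32));o.append([x,y,np.median(t[:,2]),r])
    return np.array(o).round(1)
def stem(W,d,c,z0,z1,near):
    s=(d>0)&(W[...,2]>z0)&(W[...,2]<z1)&(np.hypot(W[...,0]-near[0],W[...,1]-near[1])<18)
    return W[s],s
E
python3 - <<'E'
from m import *
s=manip.read_state()
print('tcp',s['ee_pos'])
F=np.load('side2.npz');W=cloud(F['d'],F);C=caps(F['im'],W,F['d']);print(C,C.mean(0))
o=-F['R'].T@F['t'];
for z0,z1 in((150,160),(160,166),(166,172),(172,178),(178,184),(184,190),(190,196),(196,202),(202,210),(215,222),(222,230),(230,240)):
    p,m=stem(W,F['d'],F,z0,z1,(569.7,-218.7))
    if len(p):
        # silhouette-centre column per row -> ray at mid
        v,u=np.nonzero(m);uc=(u.min()+u.max())/2
        w=np.ptp(u)+1
        print(z0,len(p),p.mean(0).round(1),'u',uc,w,'v',v.min(),v.max())
F=np.load('wrist2.npz');W=fcloud(F['d'],F);C=caps(F['im'],W,F['d']);print('wrist',C,C.mean(0))
g=cv2.cvtColor(F['im'],cv2.COLOR_RGB2GRAY);w=g[170:200,262:292];print(np.percentile(w,[5,50,95]))
k=w<np.median(w)*.8;v,u=np.nonzero(k);v=v+170;u=u+262;pw=W[v,u];print('well',u.mean(),v.mean(),len(u),W[int(v.mean())-14,int(u.mean())],)
x,y=(u.mean()-F['cx'])/F['fx'],(v.mean()-F['cy'])/F['fy'];r=np.hypot(x,y);dr=F['R'].T@np.array([x*np.tan(r)/r,y*np.tan(r)/r,1]);o=-F['R'].T@F['t'];print(o+dr*(95-o[2])/dr[2])
for z0,z1 in((195,203),(203,210),(210,216),(216,225),(225,240),(240,270),(298,308)):
    p,m=stem(W,F['d'],F,z0,z1,(569.7,-218.7))
    if len(p): print(z0,len(p),p.mean(0).round(1),cv2.minAreaRect(p[:,:2].astype(np.float32)))
E
```

```text
tcp [ 569.79695353 -218.60061377  267.29166652]
[[ 602.1 -252.   112.1    7.8]
 [ 535.3 -255.1  111.7    8. ]
 [ 599.3 -184.1  112.6    9. ]
 [ 532.2 -188.   112.3    9.4]] [ 567.225 -219.8    112.175    8.55 ]
150 7 [ 567.5 -215.6  157.8] u 343.0 3 v 129 131
160 12 [ 567.5 -216.2  163.1] u 343.5 6 v 126 129
166 17 [ 566.9 -215.5  168.9] u 343.5 6 v 123 126
172 16 [ 567.  -215.5  175.3] u 344.0 5 v 120 123
178 13 [ 567.5 -215.7  180.8] u 344.5 6 v 117 120
184 21 [ 567.1 -215.2  186.7] u 344.5 6 v 114 117
190 17 [ 566.1 -211.4  194. ] u 344.5 12 v 111 114
196 41 [ 564.5 -210.4  199.1] u 345.0 13 v 107 112
202 71 [ 566.6 -214.1  205.5] u 345.5 14 v 103 109
215 18 [ 567.1 -215.3  218.6] u 346.5 6 v 96 100
222 26 [ 567.6 -215.5  225.6] u 346.5 6 v 92 97
230 33 [ 567.3 -215.4  234.6] u 346.5 6 v 86 92
wrist [[ 532.3 -189.5  113.5    7.7]
 [ 535.9 -257.1  113.6    7.9]
 [ 600.  -185.9  113.6    7.7]
 [ 580.8 -242.3  113.7   33. ]] [ 562.25  -218.7    113.6     14.075]
[65.   74.   79.05]
well 281.0 184.0 1 [ 553.21190517 -213.37521732   96.04699806]
[ 566.92800672 -216.78661701   95.      
[... 224 characters left out ...]
5, 14.28413200378418), 78.28018951416016)
210 42 [ 566.3 -218.8  212.9] ((566.8187866210938, -218.78550720214844), (9.033133506774902, 3.4340980052948), 82.06624603271484)
216 56 [ 566.1 -218.1  219.9] ((566.423095703125, -218.12388610839844), (8.130516052246094, 2.4888150691986084), 74.27899932861328)
225 3 [ 565.4 -218.   225.4] ((565.383544921875, -218.2007293701172), (2.3871219158172607, 0.09361037611961365), 76.89168548583984)
240 324 [ 554.9 -214.8  264.4] ((555.815185546875, -216.08566284179688), (22.823379516601562, 4.969193458557129), 80.3517074584961)
298 4513 [ 567.6 -218.4  301.2] ((569.5319213867188, -218.9871368408203), (29.12590980529785, 32.06955337524414), 75.08290100097656)
```

Both views put the probe upright and centred on the TCP. The well is at about (567.6,-220.3) in robot terms.

```bash
python3 -c "
from h import *
delta(567.6,-220.3,215,2.896)"
```

```text
{'t': 5.4, 'pos': array([ 569.8, -218.6,  267.3]), 'rot': array([3.1416, 0.    , 2.8967]), 'F': array([ 0.07,  0.61, -0.39]), 'shift_cm': array([ 0.17, -0.22,  5.23]), 'w': 21.1, 'turn': array([0.    , 0.    , 0.0007])}
```

Emit:
drive_tool(
  plan=[
    [0, 0, 0, 0.17, -0.22, 0, 1.5],
    [0, 0, 0, 0.17, -0.22, 2, 1.5],
    [0, 0, 0, 0.17, -0.22, 4, 1.5],
    [0, 0, 0, 0.17, -0.22, 5.2, 1.5],
    [0, 0, 0, 0.17, -0.22, 5.2, 1.5],
  ],
)

```text
clock: 5.9
ee_pos: [567.0, -220.8, 213.6]
eef_rot: [3.141, -0.002, 2.896]
ft_force: [-1.1, 0.4, -0.4]
gripper_width: 21.3
grip_force: 49.3
```

```bash
python3 - <<'E'
from m import *
delta(567.6,-220.3,215,2.896)
c=manip.calibration('side');im,d=manip.read_camera('side');W=cloud(d,c)
for z0,z1 in((96,104),(104,110),(116,122),(122,128),(128,134)):
    p,m=stem(W,d,c,z0,z1,(567,-218))
    if len(p): print(z0,len(p),np.median(p,0).round(1))
a=cv2.resize(im[100:190,300:400],(600,540),interpolation=3);cv2.imwrite('pics/s3.png',a[:,:,::-1])
E
```

```text
{'t': 5.9, 'pos': array([ 567. , -220.8,  213.6]), 'rot': array([ 3.1412e+00, -2.5000e-03,  2.8960e+00]), 'F': array([-1.1 ,  0.42, -0.43]), 'shift_cm': array([-0.05,  0.06, -0.14]), 'w': 21.3, 'turn': array([ 0.0004, -0.0025,  0.    ])}
96 4 [ 564.9 -220.9  103.5]
104 8 [ 564.4 -219.3  107.3]
116 18 [ 564.5 -217.4  119. ]
122 17 [ 563.2 -217.4  124.9]
128 15 [ 564.2 -218.2  131. ]
```

View pics/s3.png

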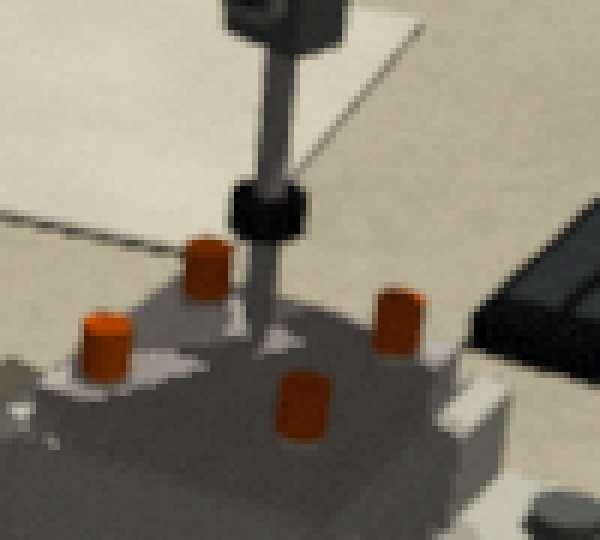

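The tip is about 8 mm above the block, slightly right of the mouth, at px (343.7,157.5). The first side image shows the well unobstructed, so I'll compare pixels directly, now settled.

```bash
python3 - <<'E'
from m import *
B=np.load('side0.npz')['im'];g0=cv2.cvtColor(B,cv2.COLOR_RGB2GRAY).astype(int)
print(g0[155:166,330:353])
delta(567.6,-220.3,215,2.896)
c=manip.calibration('side');im,d=manip.read_camera('side');W=cloud(d,c)
g=cv2.cvtColor(im,cv2.COLOR_RGB2GRAY).astype(int);print(g[140:162,336:352])
C=caps(im,W,d);print(C)
E
```

```text
[[157 155 159 158 160 159 160 159 158 155 154 153 155 154 154 155 156 155
  155 155 156 156 157]
 [158 158 162 158 159 161 161 157 156 155 155 153 155 154 154 153 154 154
  156 157 157 157 156]
 [160 158 160 162 159 158 160 155 153 154 153 153 153 155 153 154 156 153
  153 156 156 157 157]
 [161 159 162 162 159 158 157 156 151 150 148 149 147 149 153 154 156 156
  155 158 158 156 154]
 [160 162 161 160 156 156 153 149 145 135 128 131 127 136 138 141 153 156
  156 156 156 154 155]
 [160 159 158 156 157 155 153 142 124 103  90  94  98 102 105 120 149 157
  155 155 156 153 154]
 [158 158 155 153 155 156 153 143 108  73  60  60  62  59  84 125 149 152
  141 139 138 135 141]
 [157 156 154 158 154 156 156 150 140 120 107  99  99 101 124 142 144 129
  113 102 101 105 118]
 [157 156 156 153 152 153 155 153 152 158 149 142 141 150 157 158 132  95
   97  98  96  97  98]
 [156 154 155 153 155 154 155 154 154 154 154 155 154 158 156 148 109  66
   86  97  99  98  96]
 [153 154 154 154 154 155 155 154 154 157 156 156 156 156 155 139  90  35
   57  71  78  79  76]]
{'t': 5.95, 'pos': array([ 567.4
[... 1106 characters left out ...]
5  57  77  93  74  68  57  55  59  59]
 [ 91 111 156 175 151  89  54  61 107 125 103  85  59  59  60  60]
 [ 89 122 145 142 124  85  57  66 113 140 142 126  86  62  59  58]
 [ 82  84  75  70  76  87  83  88 116 139 143 142 127 104  86  61]
 [ 68  71  57  58  59  78 108 123 135 141 143 131 113 112  94  58]
 [ 62  57  58  57  59  60  94 121 113 112 113  91  58  57  59  57]
 [ 59  60  61  63  60  62  78  81  56  59  58  62  58  59  61  61]
 [ 58  60  57  59  61  62  62  62  61  60  61  59  61  57  56  58]
 [ 59  59  57  58  63  62  61  58  58  58  58  57  53  52  51  51]]
[[ 602.1 -251.3  112.1    7.6]
 [ 534.9 -255.6  112.     9.4]
 [ 598.8 -185.2  112.3    8.7]
 [ 531.9 -188.   112.     8. ]]
```

Emit:
drive_tool(
  plan=[
    [0, 0, 0, 0.02, 0.12, 0, 1.5],
    [0, 0, 0, 0.02, 0.12, 0.3, 1.5],
    [0, 0, 0, 0.02, 0.12, 0.6, 1.5],
    [0, 0, 0, 0.02, 0.12, 0.75, 1.5],
    [0, 0, 0, 0.02, 0.12, 0.9, 1.5],
  ],
)

```text
clock: 6.5
ee_pos: [567.6, -219.9, 206.1]
eef_rot: [-3.142, -0.0, 2.896]
ft_force: [-0.2, -0.6, -1.0]
gripper_width: 21.5
grip_force: 49.3
```

Emit:
drive_tool(
  plan=[
    [0, 0, 0, 0, 0, 0.1, 1.5],
    [0, 0, 0, 0, 0, 0.2, 1.5],
    [0, 0, 0, 0, 0, 0.3, 1.5],
    [0, 0, 0, 0, 0, 0.4, 1.5],
    [0, 0, 0, 0, 0, 0.4, 1.5],
  ],
)

```text
clock: 7.0
ee_pos: [567.6, -219.9, 202.1]
eef_rot: [3.142, -0.0, 2.896]
ft_force: [0.8, -0.0, -1.3]
gripper_width: 21.4
grip_force: 49.3
```

```bash
python3 - <<'E'
from m import *
delta(567.5,-219.8,202,2.896)
c=manip.calibration('side');im,d=manip.read_camera('side')
g=cv2.cvtColor(im,cv2.COLOR_RGB2GRAY).astype(int);print(g[146:168,332:352])
E
```

```text
{'t': 7.0, 'pos': array([ 567.6, -219.9,  202.1]), 'rot': array([ 3.1415e+00, -2.0000e-04,  2.8958e+00]), 'F': array([ 0.81, -0.02, -1.32]), 'shift_cm': array([0.01, 0.  , 0.01]), 'w': 21.4, 'turn': array([ 0.0001, -0.0002, -0.0002])}
[[ 40  39  37  41  38  37 111 140  80  35  37  34  36  81 127 130 151 173
  174 175]
 [ 37  35  39  38  40  38  83 106  84  57  59  60  55 123 175 176 174 175
  177 175]
 [ 39  38  38  37  39  44  70  81  67  55  53  56  56 114 156 171 175 172
  175 176]
 [ 48  43  41  43  45  53  72  79  66  54  59  57  59  79 115 136 147 159
  168 171]
 [ 61  58  63  60  58  77 114 118  76  57  57  56  57  73  86  85  92 113
  126 139]
 [ 80  79  79  80  77  90 125 127  82  57  56  56  59  73  88  87  86  84
   79  81]
 [ 89  86  87  89  89  91  90  83  65  59  59  56  58  75  82  74  74  79
   65  61]
 [ 88  88  88  88  88  87 115 112  65  58  58  55  74  86  68  59  59  59
   60  59]
 [ 88  90  91  91  88  92 140 140  62  57  57  57  88 114 104  86  56  57
   58  59]
 [ 89  89  90  90  92  90 137 135  54  56  58  55  91 131 141 129  88  60
   59  59]
 [ 92  88  91  
[... 305 characters left out ...]
  59  58
   59  60]
 [109 105  87  62  60  59  60  61  56  55  58  59  59  59  60  62  56  57
   56  58]
 [143 145 114  60  56  55  56  58  56  56  58  58  58  62  61  56  54  52
   49  53]
 [115 114  92  58  60  59  58  57  58  58  57  56  60  57  56  50  43  38
   41  42]
 [ 58  56  58  58  56  60  59  57  60  60  58  61  60  59  51  39  36  38
   37  40]
 [ 56  58  60  60  59  59  58  59  60  60  62  60  60  57  50  37  40  39
   37  39]
 [ 58  57  59  58  60  60  61  58  61  58  60  59  57  56  45  34  39  40
   36  39]
 [ 58  58  59  61  59  59  60  61  62  60  59  57  60  55  45  38  38  39
   41  39]
 [ 59  56  58  59  58  59  59  61  59  59  56  57  58  51  42  35  37  36
   38  38]]
```

No contact force at about 3 mm below the top, and the stem is at column 341.6, against 341.5 for the well. I'll continue down.

Emit:
drive_tool(
  plan=[
    [0, 0, 0, 0, 0, 0.1, 1.5],
    [0, 0, 0, 0, 0, 0.2, 1.5],
    [0, 0, 0, 0, 0, 0.3, 1.5],
    [0, 0, 0, 0, 0, 0.4, 1.5],
    [0, 0, 0, 0, 0, 0.5, 1.5],
  ],
)

```text
clock: 7.55
ee_pos: [567.7, -219.9, 197.2]
eef_rot: [-3.142, 0.0, 2.896]
ft_force: [-1.2, 0.2, -0.5]
gripper_width: 21.8
grip_force: 49.3
```

Emit:
drive_tool(
  plan=[
    [0, 0, 0, 0, 0, 0.1, 1.5],
    [0, 0, 0, 0, 0, 0.2, 1.5],
    [0, 0, 0, 0, 0, 0.3, 1.5],
    [0, 0, 0, 0, 0, 0.4, 1.5],
    [0, 0, 0, 0, 0, 0.5, 1.5],
  ],
)

```text
clock: 8.05
ee_pos: [567.7, -219.9, 192.2]
eef_rot: [3.142, -0.0, 2.896]
ft_force: [-0.8, -0.1, -1.3]
gripper_width: 21.2
grip_force: 49.3
```

Emit:
drive_tool(
  plan=[
    [0, 0, 0, 0, 0, 0.15, 1.5],
    [0, 0, 0, 0, 0, 0.3, 1.5],
    [0, 0, 0, 0, 0, 0.45, 1.5],
    [0, 0, 0, 0, 0, 0.6, 1.5],
    [0, 0, 0, 0, 0, 0.75, 1.5],
  ],
)

```text
clock: 8.55
ee_pos: [567.7, -219.9, 184.7]
eef_rot: [3.142, -0.0, 2.896]
ft_force: [0.7, 0.5, -0.6]
gripper_width: 21.3
grip_force: 49.3
```

Emit:
drive_tool(
  plan=[
    [0, 0, 0, 0, 0, 0.15, 1.5],
    [0, 0, 0, 0, 0, 0.3, 1.5],
    [0, 0, 0, 0, 0, 0.45, 1.5],
    [0, 0, 0, 0, 0, 0.6, 1.5],
    [0, 0, 0, 0, 0, 0.75, 1.5],
  ],
)

```text
clock: 9.05
ee_pos: [567.7, -219.9, 177.2]
eef_rot: [3.142, -0.0, 2.896]
ft_force: [0.1, -0.2, -1.5]
gripper_width: 21.5
grip_force: 49.3
```

Emit:
drive_tool(
  plan=[
    [0, 0, 0, 0, 0, 0.15, 1.5],
    [0, 0, 0, 0, 0, 0.3, 1.5],
    [0, 0, 0, 0, 0, 0.45, 1.5],
    [0, 0, 0, 0, 0, 0.6, 1.5],
  ],
)

```text
clock: 9.45
ee_pos: [567.7, -219.9, 171.2]
eef_rot: [-3.142, 0.0, 2.896]
ft_force: [-0.2, 0.2, -0.8]
gripper_width: 21.4
grip_force: 49.3
```

Before feeling for the floor, I'll check whether the first top depth image already looks down into the well.

```bash
python3 - <<'E'
from h import *
F=np.load('top0.npz');c=manip.calibration('top');W=cloud(F['d'],c)
print(W[213:227,398:415,2].round(0).astype(int)); print('cam',-c['R'].T@c['t'])
F=np.load('wrist2.npz');W=fcloud(F['d'],F);print(W[174:196:2,266:290:2,2].round(0).astype(int))
E
```

```text
[[ 95  98  96  97  98  96  96  98  96  96  96  95  97  94  96  97  97]
 [ 97  96  98  96  96  97  97  95  94  97  96  97  98  96  96  95  96]
 [ 97  97  97  99  93  94  94  94  96  95  95  97  97  97  95  97  96]
 [ 95  96  96  94  97  94  83  85  88  91  95  92  96  96  97  96  96]
 [ 95  95  96  96  95  69  71  78  81  87  91  95  97  96 768  93  96]
 [ 96  94  97  94  60  63  68  75  76  82  87  93  95  96  94  95  95]
 [ 95  94  95  95  53  59  62  70  75  80 768  89  92  93  94  97  95]
 [ 96  94  97  97  54  59  64  68  74  79  86  91  95  95  97  97  95]
 [ 95  94  95  97  51  56  63  67  74  80  86  92  95  96  97  95  97]
 [ 94  96  95  94  94  57  62  69  78  83  87  96  96  94  95  95  95]
 [ 97  96  95  95  95  95  66  72  77  89  94  95  95  94  95  97  95]
 [ 96  97  95  95  98  95  95  95  94  97  94  96  95  96  96  96  96]
 [ 95  96  95  98  96  96  94  96  95  96  94  95  94  96  97  95  95]
 [ 94  97  96  94  94  96  98  95  95  99  94  96  97  96  96  96  96]]
cam [516.61637042 -29.01393649 768.49327354]
[[ 96  94  94  94  94  95  95  94  95  95 409  94]
 [ 95  96  94  96  97  95  94  93  94  95  94  94]
 [ 95  96  95  95  96  96  95  95  96  95  95  95]
 [ 94  94  95  94  94  26  93  93  96  94  93  94]
 [ 94  95  94  52  43  38  39  43  94  95  96  96]
 [ 95  95  93  64  54  50  50  53  67  95  94  95]
 [ 94  96  90  71  64  59  61  64  74  93  95  95]
 [ 94  95  93  82  74  72  71  75  85  94  96  95]
 [ 95  95  94  91  83  81  80  85  93  93  95  95]
 [ 96  94  95  93  93  90  89  94  94  94  95  95]
 [ 94  94  95  93  95  94  94  95  95  96  95  95]]
```

Emit:
drive_tool(
  plan=[
    [0, 0, 0, 0, 0, 0.15, 1.5],
    [0, 0, 0, 0, 0, 0.3, 1.5],
    [0, 0, 0, 0, 0, 0.4, 1.5],
  ],
  grip_force=30,
)

```text
clock: 9.75
ee_pos: [567.6, -219.9, 167.1]
eef_rot: [-3.142, -0.0, 2.896]
ft_force: [-0.2, 0.9, -1.3]
gripper_width: 21.3
grip_force: 49.3
```

```bash
python3 - <<'E'
from h import *
F=np.load('wrist2.npz');W=fcloud(F['d'],F)
for r in range(178,184): print(r,[tuple(W[r,q].round(0).astype(int)) for q in range(271,283)])
delta(567.6,-219.9,160)
E
```

```text
178 [(np.int64(559), np.int64(-225), np.int64(94)), (np.int64(559), np.int64(-224), np.int64(95)), (np.int64(559), np.int64(-223), np.int64(96)), (np.int64(559), np.int64(-222), np.int64(96)), (np.int64(560), np.int64(-221), np.int64(94)), (np.int64(560), np.int64(-220), np.int64(96)), (np.int64(560), np.int64(-219), np.int64(93)), (np.int64(560), np.int64(-218), np.int64(95)), (np.int64(561), np.int64(-217), np.int64(95)), (np.int64(561), np.int64(-216), np.int64(95)), (np.int64(561), np.int64(-215), np.int64(95)), (np.int64(561), np.int64(-214), np.int64(96))]
179 [(np.int64(560), np.int64(-225), np.int64(95)), (np.int64(560), np.int64(-224), np.int64(95)), (np.int64(560), np.int64(-223), np.int64(94)), (np.int64(561), np.int64(-222), np.int64(94)), (np.int64(561), np.int64(-221), np.int64(95)), (np.int64(561), np.int64(-220), np.int64(93)), (np.int64(561), np.int64(-219), np.int64(94)), (np.int64(562), np.int64(-219), np.int64(94)), (np.int64(562), np.int64(-218), np.int64(94)), (np.int64(562), np.int64(-217), np.int64(94)), (np.int64(562), np.int64(-216), np.int64(95)), (np.int64
[... 1808 characters left out ...]
71), np.int64(-228), np.int64(58)), (np.int64(572), np.int64(-227), np.int64(52)), (np.int64(573), np.int64(-226), np.int64(48)), (np.int64(574), np.int64(-225), np.int64(45)), (np.int64(574), np.int64(-224), np.int64(45)), (np.int64(575), np.int64(-223), np.int64(44)), (np.int64(575), np.int64(-222), np.int64(45)), (np.int64(575), np.int64(-221), np.int64(44)), (np.int64(575), np.int64(-220), np.int64(47)), (np.int64(574), np.int64(-218), np.int64(53)), (np.int64(573), np.int64(-217), np.int64(60))]
{'t': 9.75, 'pos': array([ 567.6, -219.9,  167.1]), 'rot': array([-3.1416e+00, -1.0000e-04,  2.8958e+00]), 'F': array([-0.25,  0.85, -1.29]), 'shift_cm': array([ 0.  , -0.  ,  0.71]), 'w': 21.3}
```

Emit:
drive_tool(
  plan=[
    [0, 0, 0, 0, 0, 0.15, 1.5],
    [0, 0, 0, 0, 0, 0.3, 1.5],
    [0, 0, 0, 0, 0, 0.4, 1.5],
  ],
)

```text
clock: 10.05
ee_pos: [567.7, -219.9, 163.6]
eef_rot: [-3.141, 0.0, 2.896]
ft_force: [-0.8, 0.2, 5.1]
gripper_width: 21.4
grip_force: 50.0
```

Emit:
drive_tool(
  plan=[
    [0, 0, 0, 0, 0, 0.15, 1.5],
    [0, 0, 0, 0, 0, 0.3, 1.5],
    [0, 0, 0, 0, 0, 0.4, 1.5],
  ],
)

```text
clock: 10.35
ee_pos: [567.7, -219.9, 159.2]
eef_rot: [-3.141, 0.0, 2.896]
ft_force: [-0.1, -0.2, 4.3]
gripper_width: 21.3
grip_force: 50.0
```

The wall is visible down to z≈25, so the well is at least about 68 mm deep. The collar has engaged, at about +5 N. I'll carry on at 15 mm/s to about 61 mm, then feel for the floor.

Emit:
drive_tool(
  plan=[
    [0, 0, 0, 0, 0, 0.15, 1.5],
    [0, 0, 0, 0, 0, 0.3, 1.5],
    [0, 0, 0, 0, 0, 0.45, 1.5],
    [0, 0, 0, 0, 0, 0.6, 1.5],
    [0, 0, 0, 0, 0, 0.7, 1.5],
  ],
)

```text
clock: 10.85
ee_pos: [567.7, -219.9, 152.2]
eef_rot: [-3.142, 0.0, 2.896]
ft_force: [-0.2, -1.2, 4.1]
gripper_width: 21.4
grip_force: 50.0
```

Emit:
drive_tool(
  plan=[
    [0, 0, 0, 0, 0, 0.15, 1.5],
    [0, 0, 0, 0, 0, 0.3, 1.5],
    [0, 0, 0, 0, 0, 0.45, 1.5],
    [0, 0, 0, 0, 0, 0.6, 1.5],
    [0, 0, 0, 0, 0, 0.7, 1.5],
  ],
)

```text
clock: 11.35
ee_pos: [567.7, -219.9, 145.1]
eef_rot: [-3.142, -0.0, 2.896]
ft_force: [-0.6, -0.8, 4.6]
gripper_width: 21.2
grip_force: 50.0
```

Emit:
drive_tool(
  plan=[
    [0, 0, 0, 0, 0, 0.1, 1.5],
    [0, 0, 0, 0, 0, 0.2, 1.5],
    [0, 0, 0, 0, 0, 0.3, 1.5],
  ],
)

```text
clock: 11.65
ee_pos: [567.7, -219.9, 142.3]
eef_rot: [-3.142, 0.0, 2.896]
ft_force: [-0.3, -0.9, 4.2]
gripper_width: 21.2
grip_force: 50.0
```

Emit:
drive_tool(
  plan=[
    [0, 0, 0, 0, 0, 0.05, 1.5],
    [0, 0, 0, 0, 0, 0.1, 1.5],
  ],
)

```text
clock: 11.85
ee_pos: [567.6, -219.9, 141.3]
eef_rot: [-3.142, -0.0, 2.896]
ft_force: [-1.1, -0.8, 4.3]
gripper_width: 21.2
grip_force: 50.0
```

Depth is about 64 mm. From here I'll feel in steps of under 1 mm.

Emit:
drive_tool(
  plan=[
    [0, 0, 0, 0, 0, 0.04, 1.5],
    [0, 0, 0, 0, 0, 0.08, 1.5],
  ],
)

```text
clock: 12.05
ee_pos: [567.7, -219.9, 140.5]
eef_rot: [-3.142, 0.0, 2.896]
ft_force: [-1.3, -2.2, 4.5]
gripper_width: 21.6
grip_force: 50.0
```

Emit:
drive_tool(
  plan=[
    [0, 0, 0, 0, 0, 0.04, 1.5],
    [0, 0, 0, 0, 0, 0.08, 1.5],
  ],
)

```text
clock: 12.25
ee_pos: [567.7, -219.9, 139.7]
eef_rot: [-3.142, 0.0, 2.896]
ft_force: [-0.7, -2.3, 4.9]
gripper_width: 21.7
grip_force: 50.0
```

Emit:
drive_tool(
  plan=[
    [0, 0, 0, 0, -0.03, 0.04, 1.5],
    [0, 0, 0, 0, -0.03, 0.07, 1.5],
  ],
)

```text
clock: 12.45
ee_pos: [567.6, -220.0, 138.9]
eef_rot: [3.141, -0.0, 2.896]
ft_force: [-0.9, 0.8, 3.8]
gripper_width: 21.5
grip_force: 50.0
```

Emit:
drive_tool(
  plan=[
    [0, 0, 0, 0, 0, 0.04, 1.5],
    [0, 0, 0, 0, 0, 0.08, 1.5],
  ],
)

```text
clock: 12.65
ee_pos: [567.6, -220.0, 138.1]
eef_rot: [3.141, -0.0, 2.896]
ft_force: [-0.7, 1.4, 4.9]
gripper_width: 21.4
grip_force: 50.0
```

Emit:
drive_tool(
  plan=[
    [0, 0, 0, 0, 0, 0.04, 1.5],
    [0, 0, 0, 0, 0, 0.08, 1.5],
  ],
)

```text
clock: 12.85
ee_pos: [567.6, -220.0, 137.3]
eef_rot: [3.141, -0.0, 2.896]
ft_force: [-0.1, 2.3, 3.5]
gripper_width: 21.6
grip_force: 50.0
```

Emit:
drive_tool(
  plan=[
    [0, 0, 0, 0, 0.02, 0.04, 1.5],
    [0, 0, 0, 0, 0.02, 0.08, 1.5],
  ],
)

```text
clock: 13.05
ee_pos: [567.6, -220.0, 136.6]
eef_rot: [-3.142, -0.0, 2.896]
ft_force: [0.0, 1.0, 4.9]
gripper_width: 21.3
grip_force: 50.0
```

Emit:
drive_tool(
  plan=[
    [0, 0, 0, 0, 0, 0.04, 1.5],
    [0, 0, 0, 0, 0, 0.08, 1.5],
  ],
)

```text
clock: 13.25
ee_pos: [567.6, -220.0, 135.8]
eef_rot: [-3.142, -0.0, 2.896]
ft_force: [-1.1, 1.1, 3.9]
gripper_width: 21.2
grip_force: 50.0
```

Emit:
drive_tool(
  plan=[
    [0, 0, 0, 0, 0, 0.04, 1.5],
    [0, 0, 0, 0, 0, 0.08, 1.5],
  ],
)

```text
clock: 13.45
ee_pos: [567.6, -220.0, 135.0]
eef_rot: [-3.142, -0.0, 2.896]
ft_force: [-0.6, 0.5, 4.8]
gripper_width: 21.4
grip_force: 50.0
```

Emit:
drive_tool(
  plan=[
    [0, 0, 0, 0, 0, 0.04, 1.5],
    [0, 0, 0, 0, 0, 0.08, 1.5],
  ],
)

```text
clock: 13.65
ee_pos: [567.6, -220.0, 134.1]
eef_rot: [-3.142, -0.0, 2.896]
ft_force: [-1.3, 1.5, 4.1]
gripper_width: 21.4
grip_force: 50.0
```

Emit:
drive_tool(
  plan=[
    [0, 0, 0, 0, 0, 0.04, 1.5],
    [0, 0, 0, 0, 0, 0.08, 1.5],
  ],
)

```text
clock: 13.85
ee_pos: [567.6, -220.0, 133.4]
eef_rot: [-3.142, -0.0, 2.896]
ft_force: [-0.8, 1.0, 4.7]
gripper_width: 21.3
grip_force: 50.0
```

Emit:
drive_tool(
  plan=[
    [0, 0, 0, 0, 0, 0.04, 1.5],
    [0, 0, 0, 0, 0, 0.08, 1.5],
  ],
)

```text
clock: 14.05
ee_pos: [567.6, -220.0, 132.6]
eef_rot: [-3.142, -0.0, 2.896]
ft_force: [-1.4, 0.9, 4.0]
gripper_width: 21.4
grip_force: 50.0
```

Emit:
drive_tool(
  plan=[
    [0, 0, 0, 0, 0, 0.04, 1.5],
    [0, 0, 0, 0, 0, 0.08, 1.5],
  ],
)

```text
clock: 14.25
ee_pos: [567.7, -220.0, 132.0]
eef_rot: [-3.142, 0.0, 2.896]
ft_force: [-2.6, 1.1, 9.0]
gripper_width: 21.4
grip_force: 50.4
```

The force has jumped to 9 N, so the tip is on the floor with about 4.5 N on it. I'll hold and confirm.

Emit:
drive_tool(
  plan=[
    [0, 0, 0, 0, 0, 0.01, 1.5],
    [0, 0, 0, 0, 0, 0.01, 1.5],
  ],
)

```text
clock: 14.45
ee_pos: [567.7, -220.0, 132.0]
eef_rot: [-3.142, 0.0, 2.896]
ft_force: [-1.8, 1.6, 7.9]
gripper_width: 21.2
grip_force: 50.4
```

Emit:
drive_tool(
  plan=[
    [0, 0, 0, 0, 0, 0.02, 1.5],
    [0, 0, 0, 0, 0, 0.02, 1.5],
    [0, 0, 0, 0, 0, 0.02, 1.5],
  ],
)

```text
clock: 14.75
ee_pos: [567.7, -220.0, 132.0]
eef_rot: [-3.141, 0.0, 2.896]
ft_force: [-3.3, 1.7, 7.6]
gripper_width: 21.1
grip_force: 50.6
```

Emit:
drive_tool(
  plan=[
    [0, 0, 0, 0.02, 0, 0.03, 1.5],
    [0, 0, 0, 0.02, 0, 0.03, 1.5],
    [0, 0, 0, 0.02, 0, 0.03, 1.5],
  ],
)

```text
clock: 15.05
ee_pos: [567.7, -220.0, 132.0]
eef_rot: [-3.141, 0.001, 2.896]
ft_force: [-1.7, 0.4, 9.3]
gripper_width: 21.6
grip_force: 50.9
```

The tip is firmly blocked at z=132.0. I'll press slightly more, then open.

Emit:
drive_tool(
  plan=[
    [0, 0, 0, 0.01, 0, 0.02, 1.5],
    [0, 0, 0, 0.01, 0, 0.03, 1.5],
    [0, 0, 0, 0.01, 0, 0.03, 1.5],
  ],
)

```text
clock: 15.35
ee_pos: [567.7, -220.1, 131.9]
eef_rot: [-3.141, 0.001, 2.896]
ft_force: [-3.4, 1.2, 11.0]
gripper_width: 21.5
grip_force: 51.0
```

```bash
python3 - <<'E'
from m import *
delta(567.6,-219.9,132)
im,d=manip.read_camera('side')
a=cv2.resize(im[90:190,290:410],(720,600),interpolation=3);cv2.imwrite('pics/s4.png',a[:,:,::-1])
E
```

```text
{'t': 15.35, 'pos': array([ 567.7, -220.1,  131.9]), 'rot': array([-3.1414e+00,  1.4000e-03,  2.8958e+00]), 'F': array([-3.43,  1.24, 10.97]), 'shift_cm': array([ 0.02,  0.01, -0.01]), 'w': 21.5}
```

View pics/s4.png

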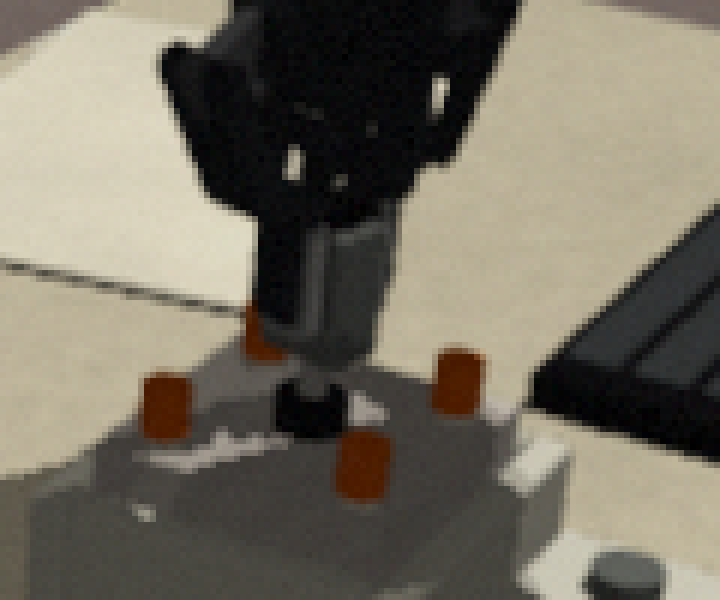

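The collar lies on the block's top at px (310,410) of the crop, the probe is upright, and the tubes are untouched. Releasing.

Emit:
drive_tool(
  plan=[
    [0, 0, 0, 0, 0, 0, 2.6],
    [0, 0, 0, 0, 0, 0, 4],
    [0, 0, 0, 0, 0, 0, 6],
    [0, 0, 0, 0, 0, 0, 8.5],
    [0, 0, 0, 0, 0, 0, 8.5],
  ],
)

```text
clock: 15.9
ee_pos: [567.3, -219.9, 130.8]
eef_rot: [-3.142, -0.0, 2.896]
ft_force: [-0.1, 0.1, 0.2]
gripper_width: 81.1
grip_force: 0.0
```

Emit:
drive_tool(
  plan=[
    [0, 0, 0, 0, 0, 0, 8.5],
    [0, 0, 0, 0, 0, -1, 8.5],
    [0, 0, 0, 0, 0, -3, 8.5],
    [0, 0, 0, 0, 0, -6, 8.5],
    [0, 0, 0, 0, 0, -10, 8.5],
  ],
)

```text
clock: 16.4
ee_pos: [566.8, -219.7, 231.4]
eef_rot: [3.141, -0.002, 2.896]
ft_force: [0.5, -0.8, 0.1]
gripper_width: 84.9
grip_force: 0.0
```

Emit:
drive_tool(
  plan=[
    [0, 0, 0, 3, 0, -2, 8.5],
    [0, 0, 0, 6, 0, -4, 8.5],
    [0, 0, 0, 9, 0, -4, 8.5],
    [0, 0, 0, 9, 0, -4, 8.5],
    [0, 0, 0, 9, 0, -4, 8.5],
  ],
)

```text
clock: 16.9
ee_pos: [479.9, -198.0, 272.0]
eef_rot: [-3.141, 0.002, 2.896]
ft_force: [0.3, -0.2, 0.4]
gripper_width: 85.1
grip_force: 0.0
```

```bash
python3 - <<'E'
from m import *
delta(567.6,-219.9,132)
im,d=manip.read_camera('side');c=manip.calibration('side');W=cloud(d,c)
w=W[90:190,290:410].reshape(-1,3);q=w[(np.hypot(w[:,0]-567,w[:,1]+219)<22)&(w[:,2]>112)];print('side max z',np.percentile(q[:,2],[50,90,97]))
t,dt=manip.read_camera('top');Wt=cloud(dt,manip.calibration('top'));q=Wt[190:240,380:440].reshape(-1,3);q=q[(np.hypot(q[:,0]-568,q[:,1]+221)<22)&(q[:,2]>150)&(q[:,2]<200)]
if len(q):print('top head z',np.median(q[:,2]),cv2.minAreaRect(q[:,:2].astype(np.float32)))
b=Wt[212:228,392:400,2];print('block',np.median(b))
a=cv2.resize(im[90:190,290:410],(720,600),interpolation=3);cv2.imwrite('pics/s5.png',a[:,:,::-1])
E
```

```text
{'t': 16.9, 'pos': array([ 479.9, -198. ,  272. ]), 'rot': array([-3.1413e+00,  1.7000e-03,  2.8956e+00]), 'F': array([ 0.3 , -0.21,  0.39]), 'shift_cm': array([-9.01,  0.02, 14.01]), 'w': 85.1}
side max z [146.52856173 164.74382368 165.90896559]
top head z 166.89902632642531 ((569.5123291015625, -220.0822296142578), (22.965675354003906, 31.810115814208984), 75.23529052734375)
block 95.70040059552926
```

View pics/s5.png

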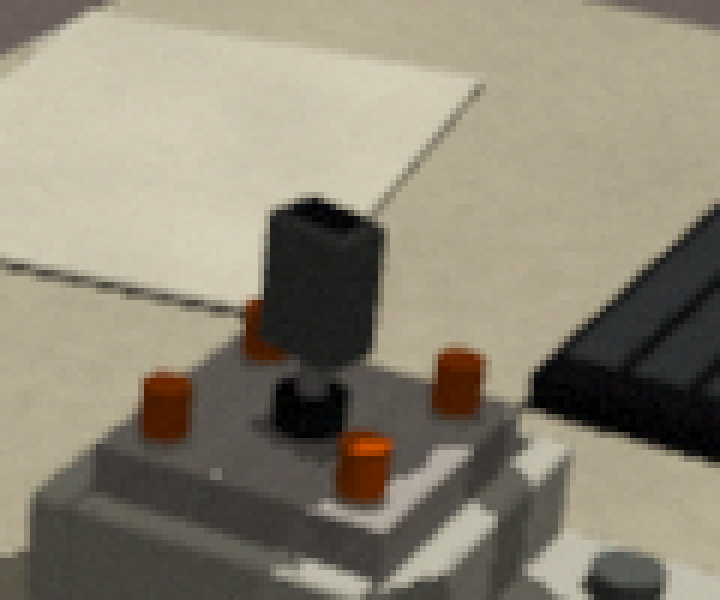

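The probe stands upright and free with the collar on the block. The head top is at about 166 mm, which gives a well depth of about 73.7 mm, matching the felt floor. Handing in.

```bash
python3 -c "
from workcell import manip
print(manip.job_done())"
```

```text
the job is handed in; nothing more can be done
None
```

The thermometer is released and standing upright in the centre well, tip on the floor about 73.5 mm down and collar lying on the block; the job was handed in at about 17 s, with no verdict returned.

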